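# Pack the last enamel jar and close the carrying box

### The arm

A 6-joint arm with a two-finger parallel gripper is mounted at the origin on the work surface. World frame = base frame: x ahead of the robot, y to its left, z up, the work surface at z = 0. Lengths are in m, angles in rad, forces in N, time in s.
With the tool pointing down it reaches from about 0.35 to 0.775 m from the base axis. Payload 7.3 kg.
Tool frame: the origin (TCP) lies on the front face of the gripper's body, between the roots of the fingers; the fingertips stand ahead of it and the grasp point (between the pads) lies 47 mm ahead of it (finger_overhang is the z of the fingertips in the tool frame, in m); z points along the fingers, y is the line along which they close (so a half turn about z gives the same grasp; the last joint's range is limited). The gripper opens to 92 mm and grips with 3 to 60 N. Pads are 19 mm wide; open, the fingers measure 130 mm over their backs; the gripper's body (75 mm by 190 mm) begins 47 mm behind the grasp point.
Start: joints at [-1.438, 0.342, 1.524, -0, 1.275, -0.146], TCP at [0.145, -0.505, 0.292] pointing down, gripper open.
Joint ranges: [-2.53, 2.53], [-0.77, 2.02], [0.04, 2.7], [-1, 4.14], [0.28, 2.66], [-3.11, 3.11]. Speed limits (rad/s): [2.57, 2.57, 3.14, 3.14, 3.14, 3.14].

### API

Orientations are given as [roll, pitch, yaw] about the fixed x, y, z axes, in that order (R = Rz(yaw) Ry(pitch) Rx(roll)).
In Python, from cell import * gives the robot as it stands. The module is installed in compiled form; this text tells all that it offers.
- The arm moves only by the tool arm_command, never from a script. Its argument "series" is a list of rows, each an object of numbers: "x", "y", "z": the shift along the tool's x, y, z in mm; "rx", "ry", "rz": the turn, a rotation vector about the tool's x, y, z in degrees. A call has 1 to 20 rows; each row is the pose to reach, as a shift and turn from the pose commanded when the call began, along the tool's axes at that moment; what a row does not reach only later rows make up. A row lasts 1/10 s, in which the tool goes at most 50 mm and 8.59 degrees, less where a joint would pass 70% of its speed; a pose out of reach is approached as far as the arm can. A call with a gripper value outside its range is refused whole. "hand" is the finger opening in mm, from 0 to 91.8, set as the call begins (left out, the last holds). The fingers move at their own pace and stop on an object; "squeeze" is the grip in N (left out, the last holds). Time passes only in rows, so rows that repeat a pose let the fingers close. It gives the time, the measured TCP pose, the force, the opening and the grip force at its end, in the units of the state.
- observe(): the state, without advancing time (a new reading comes with each control period).
- read_camera(name): name is "scene" or "side" or "wrist"; returns a dict with "pixels" (400x640x3 uint8, blue, green, red), "K" (3x3 intrinsics, pixels), "rvec" (rotation vector, rad) and "tvec" (3), from world to camera coordinates, as OpenCV has them. Camera axes: x right, y down, z forward; pixel columns grow to the right and rows downward; lengths in m; the calibration is good to about 2 mm. The wrist camera is an equidistant fisheye: a pixel r from the principal point sees the ray r / f radians off the axis. A picture is of the moment at which its call begins. There is no depth.
- hand_in(): hands the job in; it is judged then, once.
Trained networks look in a picture, given as the dict that the camera call returned (one of the last four; its "shot" number tells which), for a name from the list of things; names that differ only in an ending like _2 or _b are one class to them, and where a whole thing is asked for, a point or a joint stands for the part that bears it (a point fixed in the world has none). Each returns a list of dicts, best first, with "confidence" (0 to 1); they miss things now and then, are a little off and sometimes report something else, mostly with a low value. They report only what shows in the picture. A call takes as long as a camera call. They do not tell look-alikes from the thing itself.
- boxes_of(picture, query): "point" ([x, y, z] in m, in world coordinates, good to about 4 mm: the middle of the surface that is visible of it).
- trace(picture, query): "pixels" (400x640 bool, what is visible of it).
- mark_of(picture, query): "point" ([x, y, z] in m, in world coordinates, good to about 4 mm: a listed point, or the origin of a listed thing).
The state is a dict: "time": time; "qpos": joint angles; "qvel": joint speeds; "joint_efforts": joint torques, N m; "tool_pos": TCP position; "tool_rot": TCP orientation; "contact_force": force on the tool from outside, world axes, zero at the start; "torque": the same for the moment, N m; "opening": finger opening in m; "grip_force": force on a finger pad.
Only numpy, scipy, OpenCV 4.12 (cv2) and the standard library are available. Lean on these libraries where they do the work, as an engineer would, in place of code of your own. Each camera call takes 0.05 s, during which the arm holds its last target. There are 200 camera calls.

### The job

Stand the loose glass jar upright in the empty far bay of the grey carrying box, keeping it upright on the way. Then put on the aluminium lid that lies on the sloping wooden stand: its plain edge hooked under the steel keeper on the box's near rim, its far edge swung down so that its flange drops inside. Last, bring the wire bail over onto the lid and push it down hard, so that it stays down and holds the lid tight; leave the other things on the bench where they stand.

Things in the scene. Friction and masses are not known exactly. Their poses are not given: they have to be found in the camera images.
- jar: The loose jar: upright glass cylinder 54 mm across with a white cap, 62 mm high overall, 0.15 to 0.31 kg. Origin: centre of its underside, z up. It stands on the bench in a row with a wider white tub and a steel pot, in any order, at least 30 mm of air around it.
- box: Fixed grey open box, 180 (x) x 150 (y) x 80 mm high, walls and floor 5 mm. Origin: centre of its underside; +x points to its far side, away from the robot, z up. A wall across the middle (x = 0) makes two bays: the near one (x < 0) already holds two jars like the loose one, the far one is empty. Two lugs 106 mm high at x = 93 to 107, y = +-62 mm carry the bail.
- bay (a point): Middle of the floor of the empty far bay (83 mm in x, 140 mm in y): 43.5 mm along box +x from the box's middle, 5 mm above the bench. Axes as the box's.
- keeper (a point): Inner bottom corner of the slot under the steel keeper on the near rim, middle of its 110 mm length (box x = -91, z = 80 mm): where the lid's plain edge belongs. The slot is 15 mm high above the rim, 12 mm deep, and opens to box +x; the lip over it is 4 mm thick. Axes as the box's.
- seal (a point): Middle of the top of the rubber seal strip on the far rim (box x = 87 mm), 130 mm long in y. It stands 4 mm above the rim and gives by 0.6 mm per newton down to the rim, so a lid laid on shows a small gap until it is pressed.
- lid: Loose aluminium lid, plate 178 (x) x 146 (y) x 5 mm, 0.26 to 0.42 kg. Origin: centre of the plate's underside, z up through the handle. The -x edge is plain (to be hooked under the keeper). Starts on the stand, tilted 30 degrees, -x edge low and towards the robot against a ledge, handle leaning towards the robot. Closed: origin within 4 mm of the box's middle, 80 to 82 mm above the bench.
- lid_flange (a point): Middle of the lower edge of the flange hanging 10 mm below the plate (lid x = 77 to 81 mm, 110 mm long in y). Closed, it stands just inside the box's far wall (inner face at box x = 85 mm); it keeps the lid from being slid under the keeper while level.
- lid_grip (a point): Grip point on the lid's black bar handle: lid x = -10, y = 0, z = 27 mm. The handle is 12 mm thick (x), 80 mm long (y), square to the plate, from z = 5 to 39 mm. Axes as the lid's.
- lid_tongue (a point): Middle of the lower corner of the lid's plain edge: lid x = -89, y = 0, z = 0. Axes as the lid's.
- stand: Fixed wooden stand, board 150 x 130 mm sloping up at 30 degrees along its own +x, 37 to 112 mm high, with a ledge at its low end 10 mm above the board. Origin: on the bench under the board's middle; x points away from the robot.
- bail_bar: Bar of the wire bail: rubber sleeve that turns on the wire, 12 mm thick, 70 mm long along the box's y, origin at its middle (it turns, so read only its position), free air around it. Wire arms 10 mm thick run from it to the hinge at y = +-54 mm.
- bail_hinge (a point): Middle of the bail's hinge line, along the box's y: box x = 100, z = 98 mm. The bail swings up and over towards the robot; in the box's x-z plane the bar's middle lies 60.7 mm from the hinge, at the angle (joint - 0.149) rad from the box's -x direction upwards.
- bail (a joint): Bail angle, rad: 0.033 with the bar on the fully closed lid, about 0.08 at first touch on a lid lifted by the seal, 1.6 upright, 1.95 to 2.2 at the start, leaning away from the robot. The hinge is stiff: it stays where left, takes about 10 N at the bar to move and up to 20 N to press the lid home.
- tub: Bystander: white tub, 94 mm across, 58 mm high. Origin under its centre.
- pan: Bystander: open steel pot, 84 mm across, 50 mm high. Origin under its centre.
- flask: Bystander: white bottle, 60 mm across, 150 mm high. Origin under its centre.
- palette: Bystander: flat white dish, 120 mm across, 14 mm high. Origin under its centre.
- brush: Bystander: brush lying flat, 180 mm long. Origin at its underside.
- tile: Bystander: flat copper tile, 90 x 90 x 8 mm. Origin under its centre.
Not all that is in view belongs to the job. Of the things that look like the jar, take the one that is farthest to the robot's left at the start.

How it is judged:
On the way, in this order (a step that is already met when the one before it is completed fails the run):
1. the jar stands upright and released on the floor of the empty far bay (x of jar in the frame of box between 0.01 and 0.08 m and y of jar in the frame of box between -0.06 and 0.06 m and z of jar in the frame of box below 0.012 m and angle between jar's own z axis and vertical below 0.15 rad and contact force between the fingers and jar below 0.2 N), for 0.2 s.
2. the lid lies closed: plain edge under the keeper, far edge down, while the bail is still open (x of lid in the frame of box between -0.006 and 0.006 m and y of lid in the frame of box between -0.01 and 0.01 m and z of lid in the frame of box below 0.084 m and angle between lid's own z axis and vertical below 0.035 rad and angle between the x axis of lid and the x axis of box, either way round below 0.08 rad and value of joint bail above 0.5 rad), for 0.2 s.
At the end, for the whole second after the job is handed in: Jar upright (0.15 rad) on the far bay's floor. Lid closed: origin within 6 mm (along x) and 10 mm (across) of the box's middle, under 4 mm above the rim, level within 0.035 rad, square within 0.08. Bail below 0.1 rad, its bar, let go, still pressing the lid with over 2 N. Lid at rest (x of jar in the frame of box between 0.01 and 0.08 m and z of jar in the frame of box below 0.012 m and y of jar in the frame of box between -0.06 and 0.06 m and angle between jar's own z axis and vertical below 0.15 rad and x of lid in the frame of box between -0.006 and 0.006 m and y of lid in the frame of box between -0.01 and 0.01 m and z of lid in the frame of box below 0.084 m and angle between lid's own z axis and vertical below 0.035 rad and angle between the x axis of lid and the x axis of box, either way round below 0.08 rad and value of joint bail below 0.1 rad and contact force between bail_bar and lid above 2 N and linear speed of lid below 0.02 m/s); the robot touches nothing.
It fails at once if the jar is tipped by more than 0.5 rad (angle between jar's own z axis and vertical above 0.5 rad).
It fails at once if a bystander (tub, pot, bottle, dish, brush or tile) is moved by more than 30 mm (distance of any of tub, pan, flask, palette, brush, tile from where it was at the start of the episode above 0.03 m).
It also fails if it takes over 72 s, if anything falls off the work surface, if the arm or the gripper's body presses on something with over 40 N, if the wrist force passes 120 N, or if a joint passes its speed limit or range.

## Working session

There is one attempt and no reset: what is moved stays moved. The work goes in short steps, Python scripts to look and compute and a tool call to move; the robot and the scene stay as the last step left them, time stands still between calls to the robot, and variables do not carry over. Pictures are saved under pics/ and viewed, at most 10 in all, crops included, and the job is handed in when it is done.

Besides the shell and the picture viewer there is one more tool, called after "Emit:" as name(argument=value, ...), one argument or row to a line, values as JSON. arm_command: Moves the arm, as the interface text tells. Its arguments: {"type":"object","properties":{"series":{"type":"array"},"hand":{"type":"number"},"squeeze":{"type":"number"}},"required":["series"]}

```bash
mkdir -p pics; cat > h.py <<'E'
from cell import *
import numpy as np, cv2
from scipy.spatial.transform import Rotation as R
def pose():
    s=observe(); return np.array(s["tool_pos"]),R.from_euler('xyz',s["tool_rot"]),s
def look(names,cam,fn=mark_of,n=3):
    p=read_camera(cam)
    for q in names:
        for d in fn(p,q)[:n]: print(cam,q,np.round(d["point"],4),round(d["confidence"],2))
    return p
def proj(p,X):
    r,_=cv2.projectPoints(np.float64(X).reshape(-1,1,3),p["rvec"],p["tvec"],p["K"],None); return r.reshape(-1,2)
def rel(pos,rot):
    "rows delta from measured pose to world pos / R"
    t,r,s=pose()
    print("xyz mm",np.round(r.inv().apply(np.array(pos)-t)*1000,1),"rotvec deg",np.round((r.inv()*rot).as_rotvec(degrees=True),2))
E
python3 - <<'E'
from h import *
s=observe(); print(s)
for c in("scene","side"):
    p=look(["jar","box","bay","keeper","seal","lid","lid_grip","lid_tongue","lid_flange","stand","bail_bar","bail_hinge","tub","pan","flask","palette","brush","tile"],c,n=4)
    cv2.imwrite(f"pics/{c}0.png",p["pixels"])
E
```

```text
{'time': 0.0, 'qpos': array([-1.43801155e+00,  3.42739160e-01,  1.52504985e+00, -8.23170374e-06,
        1.27538035e+00, -1.45984643e-01]), 'qvel': array([ 0.00186444,  0.0008995 ,  0.00038251,  0.00071731,  0.00124719,
       -0.00028278]), 'joint_efforts': array([ 2.26861830e-04, -4.31240916e+01, -2.44219261e+01,  7.17903790e-02,
        5.59670012e-02, -1.20004215e-04]), 'tool_pos': array([ 0.14445074, -0.50440863,  0.29152489]), 'tool_rot': array([-3.14003157e+00, -2.21570377e-04,  2.78771648e-01]), 'contact_force': array([ 0.00312106, -0.28774236,  0.06941242]), 'torque': array([-0.03442845, -0.00822866,  0.06469611]), 'grip_force': 0.0, 'opening': 0.09183127016915488}
scene jar [ 0.6494 -0.3173  0.0007] 0.92
scene jar [ 0.6461 -0.4378 -0.0008] 0.65
scene jar [ 0.7232 -0.3904  0.0018] 0.65
scene box [ 0.5401 -0.1292 -0.0013] 0.58
scene bay [ 0.5768 -0.1299  0.0066] 0.74
scene keeper [ 0.4515 -0.1341  0.0799] 0.77
scene lid [0.5476 0.1386 0.0793] 0.84
scene lid [ 0.641  -0.1249  0.101 ] 0.26
scene lid_grip [0.6185 0.1342 0.1115] 0.18
scene lid_tongue [0.4722 0.1568 0.036 ] 0.92
s
[... 1204 characters left out ...]
 -0.1237  0.0846] 0.53
side lid [0.5492 0.1412 0.0872] 0.67
side lid_grip [0.5293 0.1492 0.095 ] 0.9
side lid_tongue [0.4724 0.1559 0.0333] 0.77
side lid_tongue [ 0.4471 -0.1395  0.0835] 0.32
side lid_flange [0.6195 0.1332 0.1134] 0.91
side lid_flange [ 0.5187  0.4456 -0.001 ] 0.61
side stand [0.5382 0.1453 0.    ] 0.83
side bail_bar [ 0.6557 -0.1237  0.1554] 0.64
side bail_hinge [ 0.6416 -0.1256  0.0998] 0.63
side tub [ 0.4137 -0.3224  0.0007] 0.9
side pan [ 0.6548 -0.1269  0.1538] 0.69
side pan [ 0.5268 -0.3617 -0.0028] 0.6
side flask [ 0.6182  0.3779 -0.0046] 0.71
side palette [ 0.3299  0.4016 -0.001 ] 0.77
side brush [ 0.5219  0.4507 -0.0017] 0.93
side tile [ 0.7401  0.0291 -0.0022] 0.65
```

View pics/scene0.png

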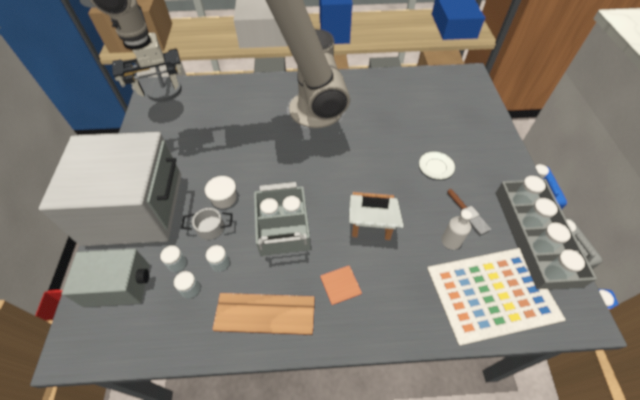

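View pics/side0.png

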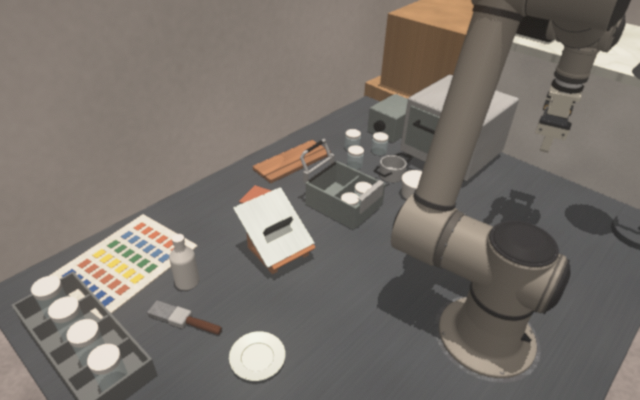

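The scene view shows these jar look-alikes: loose jars at (217,258), (171,258) and (186,285), the two jars already in the box at (269,206) and (292,204), and the capped jars in the rack on the right at about (535,185) to (571,261). The tub is at (221,190), the pot at (208,222), the box at (282,220), and the lid on its stand at (376,212). The side view shows the bail leaning away at (318,155) and the lid handle at (278,226). I choose (217,258), the bench jar in the row with the tub and pot and the leftmost of the loose ones. I'll check it in a close crop.

```bash
python3 - <<'E'
from h import *
p=read_camera("scene")
Rm,_=cv2.Rodrigues(np.array(p["rvec"]));t=np.ravel(p["tvec"]);C=-Rm.T@t
def bp(u,v,z):
    d=Rm.T@np.linalg.inv(p["K"])@[u,v,1]; return np.round((C+d*(z-C[2])/d[2])[:2],3)
print(C)
for u,v in((180,182),(168,240),(165,137),(155,240),(180,240)): print(u,v,[bp(u,v,z) for z in(0,.1,.2,.25)])
c=p["pixels"][165:310,150:330]; cv2.imwrite("pics/crop1.png",cv2.resize(c,None,fx=4,fy=4,interpolation=cv2.INTER_CUBIC))
print(proj(p,[[.65,-.3175,0],[.65,-.3175,.062],[.5396,-.1307,.08]]))
rel([.40,-.27,.33],R.from_euler('xyz',[np.pi,0,.06]))
E
```

```text
[ 1.13742781 -0.04393252  0.98759281]
180 182 [array([ 0.339, -0.481]), array([ 0.42 , -0.437]), array([ 0.501, -0.393]), array([ 0.541, -0.37 ])]
168 240 [array([ 0.563, -0.482]), array([ 0.621, -0.438]), array([ 0.68 , -0.394]), array([ 0.709, -0.371])]
165 137 [array([ 0.121, -0.571]), array([ 0.224, -0.517]), array([ 0.327, -0.464]), array([ 0.378, -0.437])]
155 240 [array([ 0.561, -0.522]), array([ 0.619, -0.474]), array([ 0.678, -0.425]), array([ 0.707, -0.401])]
180 240 [array([ 0.566, -0.446]), array([ 0.623, -0.405]), array([ 0.681, -0.364]), array([ 0.71 , -0.344])]
[[219.64414125 262.90238742]
 [214.51276562 253.24664804]
 [280.97595555 213.14393186]]
xyz mm [ 310.2 -155.4  -37.8] rotvec deg [1.000e-02 0.000e+00 1.253e+01]
```

View pics/crop1.png

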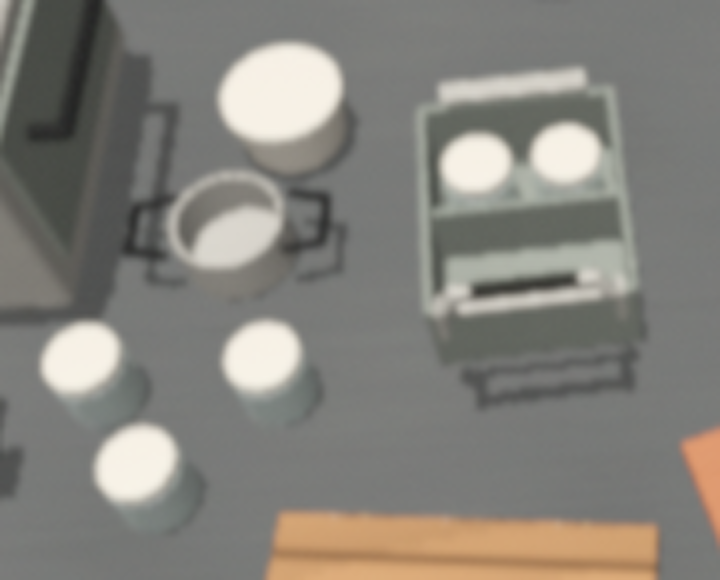

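The crop shows the chosen jar at crop pixel (265,360), alone with clear air around it. The toaster is well to its right. I'll move over in steps, rising first.

Emit:
arm_command(
  series=[
    {"z":-40},
    {"x":100,"y":-50,"z":-40,"rz":4},
    {"x":200,"y":-100,"z":-40,"rz":8},
    {"x":310,"y":-155,"z":-40,"rz":12.5},
    {"x":310,"y":-155,"z":-40,"rz":12.5},
    {"x":310,"y":-155,"z":-40,"rz":12.5},
    {"x":310,"y":-155,"z":-40,"rz":12.5},
    {"x":310,"y":-155,"z":-40,"rz":12.5},
    {"x":310,"y":-155,"z":-40,"rz":12.5},
  ],
  hand=91.8,
  squeeze=20,
)

```text
invalid input
```

```bash
python3 - <<'E'
from h import *
for _ in range(2):
    p=look(["jar","box","bay","keeper","seal","bail_hinge","bail_bar"],"wrist")
cv2.imwrite("pics/w1.png",p["pixels"])
t,r,s=pose();print(t,s["tool_rot"],s["time"])
rel([.55,-.29,.25],R.from_euler('xyz',[np.pi,0,.06]))
E
```

```text
[ 0.14448234 -0.50474152  0.29225378] [3.14148110e+00 4.08888867e-05 2.78791169e-01] 2.75
xyz mm [449.  -94.9  42.2] rotvec deg [1.000e-02 0.000e+00 1.254e+01]
```

Emit:
arm_command(
  series=[
    {"x":0,"y":0,"z":-40,"rx":0,"ry":0,"rz":0},
    {"x":100,"y":-50,"z":-40,"rx":0,"ry":0,"rz":4},
    {"x":200,"y":-100,"z":-40,"rx":0,"ry":0,"rz":8},
    {"x":310,"y":-155,"z":-40,"rx":0,"ry":0,"rz":12.5},
    {"x":310,"y":-155,"z":-40,"rx":0,"ry":0,"rz":12.5},
    {"x":310,"y":-155,"z":-40,"rx":0,"ry":0,"rz":12.5},
    {"x":310,"y":-155,"z":-40,"rx":0,"ry":0,"rz":12.5},
    {"x":310,"y":-155,"z":-40,"rx":0,"ry":0,"rz":12.5},
    {"x":310,"y":-155,"z":-40,"rx":0,"ry":0,"rz":12.5},
  ],
  hand=91,
  squeeze=20,
)

```text
time: 3.65
tool_pos: [0.4029, -0.2666, 0.3323]
tool_rot: [-3.141, -0.002, 0.067]
contact_force: [-0.5, 0.0, -0.9]
opening: 0.0909
grip_force: 0.0
```

```bash
python3 - <<'E'
from h import *
p=look(["jar","box","keeper","bail_hinge","seal"],"wrist",n=5)
cv2.imwrite("pics/w1.png",p["pixels"]); print(p["K"])
rel([.65,-.3175,.20],R.from_euler('xyz',[np.pi,0,.06]))
E
```

```text
wrist jar [ 0.6426 -0.4416 -0.0023] 0.79
wrist jar [ 0.5391 -0.1322 -0.0024] 0.53
wrist box [ 0.5401 -0.1334 -0.0036] 0.97
wrist box [ 0.5271 -0.3599  0.0021] 0.34
wrist keeper [ 0.4527 -0.1393  0.0744] 0.7
wrist keeper [ 0.5262 -0.3583  0.0024] 0.19
wrist bail_hinge [0.5275 0.1478 0.102 ] 0.65
[[309.70691629   0.         317.72280925]
 [  0.         309.70691629 196.70722742]
 [  0.           0.           1.        ]]
xyz mm [247.9  60.6 132.2] rotvec deg [ 0.01  0.01 -0.09]
```

View pics/w1.png

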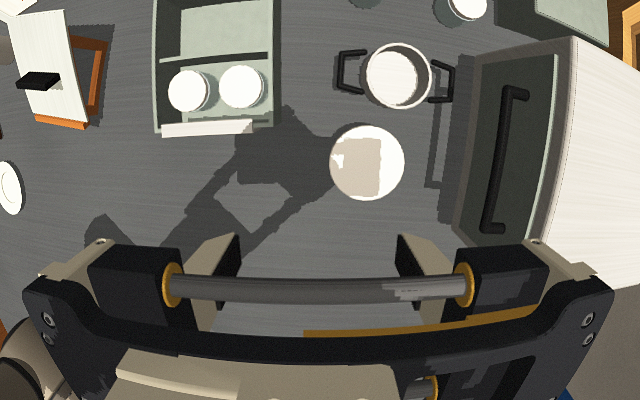

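The wrist view shows the box at (215,65), the pot at (398,75), the tub at (367,162) and the target jar cut off at the top edge (365,2). I'll approach it for a close measurement.

Emit:
arm_command(
  series=[
    {"x":50,"y":15,"z":25,"rx":0,"ry":0,"rz":0},
    {"x":90,"y":30,"z":50,"rx":0,"ry":0,"rz":0},
    {"x":130,"y":45,"z":75,"rx":0,"ry":0,"rz":0},
    {"x":160,"y":58,"z":100,"rx":0,"ry":0,"rz":0},
    {"x":160,"y":58,"z":100,"rx":0,"ry":0,"rz":0},
    {"x":160,"y":58,"z":100,"rx":0,"ry":0,"rz":0},
  ],
)

```text
time: 4.55
tool_pos: [0.5623, -0.3196, 0.2301]
tool_rot: [-3.139, 0.003, 0.059]
contact_force: [-0.1, -0.4, 1.9]
opening: 0.0909
grip_force: 0.0
```

```bash
python3 - <<'E'
from h import *
look(["jar"],"wrist",n=5)
p=look(["jar","bail_hinge","box","seal"],"wrist",n=5)
for d in trace(p,"jar"):
    v,u=np.nonzero(d["pixels"]); print(d["confidence"],u.mean(),v.mean(),len(u))
t,r,s=pose(); print(t)
rel([.65,-.3175,.12],R.from_euler('xyz',[np.pi,0,.06]))
E
```

```text
wrist jar [ 0.6487 -0.3168 -0.0022] 0.82
wrist jar [ 7.272e-01 -3.891e-01 -4.000e-04] 0.74
wrist jar [ 0.6456 -0.4417 -0.0057] 0.7
wrist jar [ 6.448e-01 -4.408e-01  3.000e-04] 0.89
wrist jar [ 7.247e-01 -3.916e-01 -1.000e-04] 0.88
wrist jar [ 0.6464 -0.3164  0.0012] 0.58
wrist bail_hinge [ 0.6362 -0.1226  0.0954] 0.68
wrist box [ 0.5398 -0.1326 -0.0034] 0.66
wrist seal [ 0.6395 -0.1253  0.0955] 0.67
wrist seal [ 0.6264 -0.1206  0.0838] 0.58
0.96 403.8381317978247 27.46417146513116 3126
0.92 446.57407989933944 115.40673167662787 3179
0.73 318.9366515837104 94.98990602158023 2873
0.6 24.951627906976743 189.46139534883721 2150
[ 0.5628026  -0.31872687  0.23387881]
xyz mm [ 86.9   3.8 114. ] rotvec deg [ 0.09 -0.1   0.02]
```

Emit:
arm_command(
  series=[
    {"x":45,"y":2,"z":20,"rx":0,"ry":0,"rz":0},
    {"x":85,"y":3,"z":40,"rx":0,"ry":0,"rz":0},
    {"x":85,"y":3,"z":70,"rx":0,"ry":0,"rz":0},
    {"x":85,"y":3,"z":95,"rx":0,"ry":0,"rz":0},
    {"x":85,"y":3,"z":120,"rx":0,"ry":0,"rz":0},
    {"x":85,"y":3,"z":145,"rx":0,"ry":0,"rz":0},
    {"x":85,"y":3,"z":145,"rx":0,"ry":0,"rz":0},
    {"x":85,"y":3,"z":145,"rx":0,"ry":0,"rz":0},
  ],
)

```text
time: 5.75
tool_pos: [0.6482, -0.3165, 0.0879]
tool_rot: [3.141, -0.0, 0.061]
contact_force: [-0.3, 0.6, 0.8]
opening: 0.091
grip_force: 0.0
```

Emit:
arm_command(
  series=[
    {"x":0,"y":0,"z":0,"rx":0,"ry":0,"rz":0},
    {"x":0,"y":0,"z":0,"rx":0,"ry":0,"rz":0},
    {"x":0,"y":0,"z":0,"rx":0,"ry":0,"rz":0},
    {"x":0,"y":0,"z":0,"rx":0,"ry":0,"rz":0},
    {"x":0,"y":0,"z":0,"rx":0,"ry":0,"rz":0},
  ],
  hand=40,
  squeeze=20,
)

```text
time: 6.25
tool_pos: [0.6482, -0.3165, 0.0876]
tool_rot: [3.141, -0.0, 0.061]
contact_force: [-0.4, 1.1, 0.1]
opening: 0.0556
grip_force: 0.1
```

Emit:
arm_command(
  series=[
    {"x":0,"y":0,"z":0,"rx":0,"ry":0,"rz":0},
    {"x":0,"y":0,"z":0,"rx":0,"ry":0,"rz":0},
    {"x":0,"y":0,"z":-15,"rx":0,"ry":0,"rz":0},
    {"x":0,"y":0,"z":-45,"rx":0,"ry":0,"rz":0},
    {"x":-15,"y":0,"z":-80,"rx":0,"ry":0,"rz":0},
    {"x":-35,"y":0,"z":-110,"rx":0,"ry":0,"rz":0},
    {"x":-50,"y":0,"z":-135,"rx":0,"ry":0,"rz":0},
    {"x":-55,"y":-20,"z":-140,"rx":0,"ry":0,"rz":0},
    {"x":-55,"y":-50,"z":-140,"rx":0,"ry":0,"rz":0},
    {"x":-55,"y":-80,"z":-140,"rx":0,"ry":0,"rz":0},
    {"x":-55,"y":-110,"z":-140,"rx":0,"ry":0,"rz":0},
    {"x":-55,"y":-140,"z":-140,"rx":0,"ry":0,"rz":0},
    {"x":-55,"y":-170,"z":-140,"rx":0,"ry":0,"rz":0},
    {"x":-55,"y":-190,"z":-140,"rx":0,"ry":0,"rz":0},
    {"x":-55,"y":-190,"z":-140,"rx":0,"ry":0,"rz":0},
    {"x":-55,"y":-190,"z":-140,"rx":0,"ry":0,"rz":0},
  ],
)

```text
time: 7.85
tool_pos: [0.5818, -0.1301, 0.2278]
tool_rot: [3.141, -0.0, 0.062]
contact_force: [0.2, -0.7, -1.9]
opening: 0.0535
grip_force: 20.0
```

```bash
python3 - <<'E'
from h import *
from scipy.optimize import least_squares
obs={"box":[0,0,0],"keeper":[-.091,0,.08],"bay":[.0435,0,.005],"seal":[.087,0,.084],"bail_hinge":[.1,0,.098]}
pts=[("box",(.5401,-.1292)),("box",(.538,-.1295)),("box",(.5401,-.1334)),("box",(.5398,-.1326)),("keeper",(.4515,-.1341)),("keeper",(.4472,-.1377)),("keeper",(.4527,-.1393)),("bail_hinge",(.6402,-.124)),("bail_hinge",(.6416,-.1256)),("bail_hinge",(.6362,-.1226)),("seal",(.6285,-.1237)),("seal",(.6264,-.1206)),("bay",(.5768,-.1299)),("bay",(.581,-.1268))]
for c in("scene","side","scene","side"):
    p=read_camera(c)
    for q in obs:
        for d in mark_of(p,q)[:1]:
            if d["confidence"]>.5: pts.append((q,tuple(d["point"][:2])))
def f(v):
    c,s=np.cos(v[2]),np.sin(v[2]); return np.ravel([[v[0]+c*obs[q][0]-X[0],v[1]+s*obs[q][0]-X[1]] for q,X in pts])
r=least_squares(f,[.54,-.13,.06],loss="soft_l1",f_scale=.003); print(r.x,len(pts)); x,y,a=r.x
print(np.round(f(r.x).reshape(-1,2)*1000,1).std(0))
b=[x+.0435*np.cos(a),y+.0435*np.sin(a)]; print(b)
t,rr,s=pose();print(t,s["opening"],s["grip_force"],s["time"],s["contact_force"])
rel([*b,.0945],R.from_euler('xyz',[np.pi,0,a]))
E
```

```text
[ 0.53962406 -0.13064518  0.07217679] 29
[15.15488721 51.85210584]
[np.float64(0.5830108062949091), np.float64(-0.12750821856500136)]
[ 0.58170929 -0.13012889  0.22721946] 0.05338466379722183 19.999495446681976 9.05 [ 0.50683218  0.51697415 -3.10154921]
xyz mm [  1.5  -2.5 132.7] rotvec deg [ 0.   -0.   -0.66]
```

Emit:
arm_command(
  series=[
    {"x":1.5,"y":-2.5,"z":30,"rx":0,"ry":0,"rz":-0.7},
    {"x":1.5,"y":-2.5,"z":60,"rx":0,"ry":0,"rz":-0.7},
    {"x":1.5,"y":-2.5,"z":90,"rx":0,"ry":0,"rz":-0.7},
    {"x":1.5,"y":-2.5,"z":115,"rx":0,"ry":0,"rz":-0.7},
    {"x":1.5,"y":-2.5,"z":128,"rx":0,"ry":0,"rz":-0.7},
    {"x":1.5,"y":-2.5,"z":134,"rx":0,"ry":0,"rz":-0.7},
    {"x":1.5,"y":-2.5,"z":134,"rx":0,"ry":0,"rz":-0.7},
    {"x":1.5,"y":-2.5,"z":134,"rx":0,"ry":0,"rz":-0.7},
  ],
)

```text
time: 9.85
tool_pos: [0.5838, -0.1278, 0.0943]
tool_rot: [3.141, -0.002, 0.073]
contact_force: [-0.4, -0.0, -2.3]
opening: 0.0532
grip_force: 20.0
```

Emit:
arm_command(
  series=[
    {"x":0,"y":0,"z":0,"rx":0,"ry":0,"rz":0},
    {"x":0,"y":0,"z":0,"rx":0,"ry":0,"rz":0},
    {"x":0,"y":0,"z":0,"rx":0,"ry":0,"rz":0},
    {"x":0,"y":0,"z":0,"rx":0,"ry":0,"rz":0},
    {"x":0,"y":0,"z":0,"rx":0,"ry":0,"rz":0},
    {"x":0,"y":0,"z":-20,"rx":0,"ry":0,"rz":0},
    {"x":0,"y":0,"z":-50,"rx":0,"ry":0,"rz":0},
    {"x":0,"y":0,"z":-90,"rx":0,"ry":0,"rz":0},
    {"x":-40,"y":0,"z":-140,"rx":0,"ry":0,"rz":0},
    {"x":-80,"y":0,"z":-190,"rx":0,"ry":0,"rz":0},
    {"x":-80,"y":0,"z":-190,"rx":0,"ry":0,"rz":0},
    {"x":-80,"y":0,"z":-190,"rx":0,"ry":0,"rz":0},
  ],
  hand=76,
)

```text
time: 11.05
tool_pos: [0.5028, -0.1339, 0.2871]
tool_rot: [3.138, -0.006, 0.072]
contact_force: [0.1, 1.1, -0.2]
opening: 0.0762
grip_force: 0.0
```

```bash
cat > lidfit.py <<'E'
from h import *
from scipy.optimize import least_squares
PT={"lid":[0,0,0],"lid_tongue":[-.089,0,0],"lid_flange":[.079,0,-.01],"lid_grip":[-.01,0,.027]}
def fit(cams,x0,fixtilt=None):
    pts=[]
    for c in cams:
        p=read_camera(c)
        for q in PT:
            for d in mark_of(p,q)[:1]:
                if d["confidence"]>.45: pts.append((q,d["point"]))
    def f(v):
        r=R.from_euler('ZY',[v[3],-(v[4] if fixtilt is None else fixtilt)])
        return np.ravel([r.apply(PT[q])+v[:3]-X for q,X in pts]+([[0,0,v[4]-fixtilt]] if fixtilt is not None else []))
    s=least_squares(f,x0,loss="soft_l1",f_scale=.004)
    print("lid",np.round(s.x,4),len(pts),"res mm",np.round(np.abs(s.fun).mean()*1000,1)); return s.x
E
python3 - <<'E'
from lidfit import *
p=read_camera("wrist")
for d in mark_of(p,"jar"): print("jar",np.round(d["point"],3),d["confidence"])
for d in mark_of(p,"keeper")+mark_of(p,"bail_hinge"): print("kh",np.round(d["point"],4),d["confidence"])
v=fit(["scene","side","wrist","scene","side"],[.55,.142,.083,-.15,.52],np.pi/6)
r=R.from_euler('ZY',[v[3],-v[4]])
tool=r*R.from_euler('xyz',[np.pi,0,np.pi/2])
g=r.apply([-.01,0,.027])+v[:3]
for st in(.047+.12,.047): rel(g+r.apply([0,0,st]),tool); print(g+r.apply([0,0,st]))
t,rr,s=pose();print(s["time"],s["qpos"],t,s["tool_rot"])
E
```

```text
jar [ 0.643 -0.442 -0.007] 0.89
jar [ 0.728 -0.394 -0.002] 0.88
jar [ 0.584 -0.128  0.005] 0.65
jar [ 0.521  0.452 -0.   ] 0.18
kh [ 0.4483 -0.1359  0.0749] 0.81
kh [ 0.6352 -0.1253  0.0967] 0.62
lid [ 0.5489  0.1451  0.0808 -0.1574  0.5236] 20 res mm 8.9
xyz mm [ -37.1 -298.5   39.4] rotvec deg [-25.33  20.08 -74.93]
[0.44453748 0.16163912 0.24377839]
xyz mm [  21.3 -284.8  143.3] rotvec deg [-25.33  20.08 -74.93]
[0.5037959  0.15223488 0.13985534]
12.5 [-4.06272870e-01  3.41544467e-01  1.55080403e+00 -7.03551644e-05
  1.24922560e+00  1.09162936e+00] [ 0.50326557 -0.13335677  0.28319481] [3.14152487e+00 1.43050492e-05 7.29163302e-02]
```

Emit:
arm_command(
  series=[
    {"x":-10,"y":-50,"z":5,"rx":-4.2,"ry":3.3,"rz":-12.5},
    {"x":-20,"y":-100,"z":10,"rx":-6.3,"ry":5.0,"rz":-18.7},
    {"x":-30,"y":-150,"z":20,"rx":-8.4,"ry":6.7,"rz":-25},
    {"x":-37,"y":-200,"z":30,"rx":-12.6,"ry":10,"rz":-37.5},
    {"x":-37,"y":-250,"z":39,"rx":-16.8,"ry":13.4,"rz":-50},
    {"x":-37,"y":-298,"z":39,"rx":-21,"ry":16.7,"rz":-62.5},
    {"x":-37,"y":-298,"z":39,"rx":-25.3,"ry":20,"rz":-75},
    {"x":-37,"y":-298,"z":39,"rx":-25.3,"ry":20,"rz":-75},
    {"x":-37,"y":-298,"z":39,"rx":-25.3,"ry":20,"rz":-75},
    {"x":-37,"y":-298,"z":39,"rx":-25.3,"ry":20,"rz":-75},
    {"x":-37,"y":-298,"z":39,"rx":-25.3,"ry":20,"rz":-75},
    {"x":-37,"y":-298,"z":39,"rx":-25.3,"ry":20,"rz":-75},
    {"x":-37,"y":-298,"z":39,"rx":-25.3,"ry":20,"rz":-75},
  ],
  hand=60,
  squeeze=50,
)

```text
time: 13.8
tool_pos: [0.4451, 0.1612, 0.2444]
tool_rot: [2.619, 0.0, 1.412]
contact_force: [-0.9, -0.1, -0.3]
opening: 0.06
grip_force: 0.0
```

```bash
python3 - <<'E'
from lidfit import *
p=look(list(PT),"wrist",n=2); cv2.imwrite("pics/w2.png",p["pixels"])
p=look(list(PT),"side",n=2)
t,rr,s=pose();print(s["time"],s["qpos"],t,s["tool_rot"])
E
```

```text
wrist lid [0.5504 0.1432 0.0819] 0.65
wrist lid [0.4741 0.1582 0.0347] 0.52
wrist lid_tongue [0.4717 0.1603 0.0355] 0.74
wrist lid_tongue [0.55   0.1442 0.0798] 0.67
wrist lid_flange [0.6199 0.1304 0.1118] 0.83
wrist lid_grip [0.5274 0.1454 0.1012] 0.58
side lid [0.5513 0.1403 0.0814] 0.84
side lid_tongue [0.4738 0.1576 0.0357] 0.97
side lid_tongue [ 0.6191  0.3761 -0.0059] 0.38
side lid_flange [0.4712 0.158  0.0344] 0.47
side lid_grip [0.5273 0.1456 0.0966] 0.81
14.3 [ 0.30527306  0.15714471  2.03861164 -0.46775814  0.51782672  0.82057887] [0.44469043 0.16113078 0.24415622] [2.61929018e+00 1.04753875e-03 1.41406084e+00]
```

View pics/w2.png

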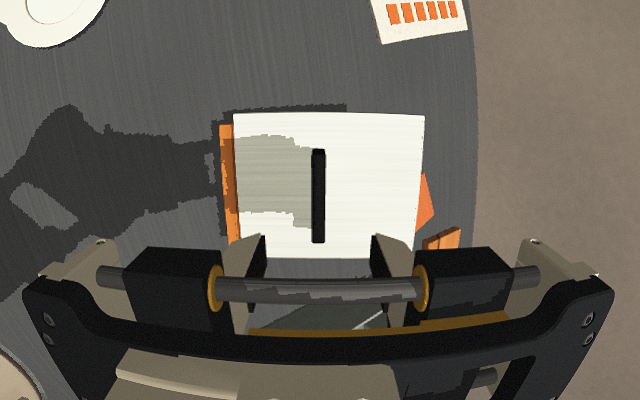

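The wrist view shows the lid plate with corners near (235,113), (424,115) and (415,259). The handle runs vertically from (318,149) to (318,243), centred between the fingers at (255,250) and (382,250), so the yaw is aligned. I'll fit the lid pose from these pixels.

```bash
cat >> h.py <<'E'
def fish(p,X):
    Xc=R.from_rotvec(np.ravel(p["rvec"])).apply(X)+np.ravel(p["tvec"])
    r,_=cv2.fisheye.projectPoints(Xc.reshape(-1,1,3),np.zeros(3),np.zeros(3),np.array(p["K"]),np.zeros(4)); return r.reshape(-1,2)
E
python3 - <<'E'
from h import *
from scipy.optimize import least_squares
p=read_camera("wrist")
g=cv2.cvtColor(p["pixels"],cv2.COLOR_BGR2GRAY)
m=(g[130:258,300:340]<50); v,u=np.nonzero(m); print("handle",u.min()+300,u.max()+300,v.min()+130,v.max()+130)
L=np.array([[.089,.073,.005],[-.089,.073,.005],[.089,-.073,.005],[-.01,.04,.039],[-.01,-.04,.039]])
px=np.array([[424,115],[235,113],[414.5,259],[318,149],[318.5,243]])
Rl=lambda v:R.from_euler('ZY',[v[3],-np.pi/6])
v0=np.array([.550,.143,.0812,-.157])
f=lambda v:np.r_[((fish(p,Rl(v).apply(L)+v[:3])-px)).ravel(),(v[2]-.0812)/.002]
print(np.round(f(v0),1)); s=least_squares(f,v0); v=s.x;print(np.round(v,4),np.round(s.fun,1))
r=Rl(v);tool=r*R.from_euler('xyz',[np.pi,0,np.pi/2]);gp=r.apply([-.01,0,.027])+v[:3]
rel(gp+r.apply([0,0,.047]),tool)
E
```

```text
handle 313 325 149 242
[ 0.7  1.  -1.7  1.6 -2.9 -2.6  1.   5.8  0.3  1.3  0. ]
[ 0.5495  0.1452  0.0827 -0.1684] [ 1.9 -0.2 -1.4 -1.5 -2.9 -2.6  1.5  3.2 -0.1 -0.2  0.7]
xyz mm [  1.2   1.3 118.9] rotvec deg [-0.07 -0.28  0.61]
```

Emit:
arm_command(
  series=[
    {"x":1,"y":1,"z":40,"rx":0,"ry":0,"rz":0.5},
    {"x":1,"y":1,"z":75,"rx":0,"ry":0,"rz":0.5},
    {"x":1,"y":1,"z":100,"rx":0,"ry":0,"rz":0.5},
    {"x":1,"y":1,"z":118,"rx":0,"ry":0,"rz":0.5},
    {"x":1,"y":1,"z":118,"rx":0,"ry":0,"rz":0.5},
    {"x":1,"y":1,"z":118,"rx":0,"ry":0,"rz":0.5},
  ],
)

```text
time: 14.95
tool_pos: [0.5041, 0.1537, 0.1436]
tool_rot: [2.621, -0.002, 1.406]
contact_force: [0.4, -0.5, 0.5]
opening: 0.0601
grip_force: 0.0
```

Emit:
arm_command(
  series=[
    {"x":0,"y":0,"z":0,"rx":0,"ry":0,"rz":0},
    {"x":0,"y":0,"z":0,"rx":0,"ry":0,"rz":0},
    {"x":0,"y":0,"z":0,"rx":0,"ry":0,"rz":0},
    {"x":0,"y":0,"z":0,"rx":0,"ry":0,"rz":0},
    {"x":0,"y":0,"z":0,"rx":0,"ry":0,"rz":0},
    {"x":0,"y":0,"z":0,"rx":0,"ry":0,"rz":0},
    {"x":0,"y":0,"z":0,"rx":0,"ry":0,"rz":0},
  ],
  hand=0,
  squeeze=50,
)

```text
time: 15.65
tool_pos: [0.5039, 0.1536, 0.1435]
tool_rot: [2.621, -0.001, 1.406]
contact_force: [-2.2, 0.6, 1.0]
opening: 0.0117
grip_force: 50.0
```

Emit:
arm_command(
  series=[
    {"x":0,"y":0,"z":-10,"rx":0,"ry":0,"rz":0},
    {"x":0,"y":0,"z":-30,"rx":0,"ry":0,"rz":0},
    {"x":0,"y":10,"z":-60,"rx":0,"ry":0,"rz":0},
    {"x":0,"y":20,"z":-90,"rx":0,"ry":0,"rz":0},
    {"x":0,"y":30,"z":-110,"rx":0,"ry":0,"rz":0},
    {"x":0,"y":30,"z":-110,"rx":0,"ry":0,"rz":0},
  ],
)

```text
time: 16.25
tool_pos: [0.4766, 0.1585, 0.2566]
tool_rot: [2.616, -0.004, 1.406]
contact_force: [0.4, -0.3, -2.9]
opening: 0.0117
grip_force: 50.0
```

```bash
cat >> h.py <<'E'
LT=R.from_euler('xyz',[np.pi,0,np.pi/2])
OFF=np.array([-.010,0,.074])
def lidtool(box,tx,tz,th,ty=0):
    "tongue at box-frame (tx,ty,tz), tilt th deg -> tool pos, rot"
    Rb=R.from_euler('z',box[2]); r=Rb*R.from_euler('y',-np.radians(th))
    o=np.array([box[0],box[1],0])+Rb.apply([tx,ty,tz])-r.apply([-.089,0,0])
    return o+r.apply(OFF),r*LT
def lidnow(box):
    t,rt,s=pose(); r=rt*LT.inv(); o=t-r.apply(OFF); Rb=R.from_euler('z',box[2])
    b=lambda X:np.round(Rb.inv().apply(X-[box[0],box[1],0])*1000,1)
    print("lid in box mm: origin",b(o),"tongue",b(o+r.apply([-.089,0,0])),"flange",b(o+r.apply([.079,0,-.01])),"ZYX",np.round((Rb.inv()*r).as_euler('ZYX'),3),"F",np.round(s["contact_force"],1),"t",s["time"])
E
python3 - <<'E'
from h import *
from scipy.optimize import least_squares
t,rt,s=pose(); r=rt*LT.inv(); o=t-r.apply(OFF); print(s["time"],s["opening"],t,s["contact_force"],"pred lid",o,"tongue",o+r.apply([-.089,0,0]),"flange",o+r.apply([.079,0,-.01]))
obs={"box":[0,0,0],"keeper":[-.091,0,.08],"bay":[.0435,0,.005],"seal":[.087,0,.084],"bail_hinge":[.1,0,.098]}
pts=[]
for c in("scene","side","wrist"):
    p=look(["lid","lid_tongue","lid_flange","lid_grip"],c,n=1)
    for q in obs:
        for d in mark_of(p,q)[:1]:
            if d["confidence"]>.4: pts.append((q,d["point"])); print(c,q,np.round(d["point"],4))
pts+=[(q,np.array(X)) for q,X in [("box",(.5401,-.1292,0)),("box",(.538,-.1295,0)),("box",(.5401,-.1334,0)),("box",(.5398,-.1326,0)),("keeper",(.4515,-.1341,.08)),("keeper",(.4472,-.1377,.08)),("keeper",(.4527,-.1393,.0744)),("keeper",(.4483,-.1359,.0749)),("bail_hinge",(.6402,-.124,.101)),("bail_hinge",(.6416,-.1256,.0998)),("bail_hinge",(.6362,-.1226,.0954)),("bail_hinge",(.6352,-.1253,.0967)),("seal",(.6285,-.1237,.0846)),("seal",(.6264,-.1206,.0838)),("bay",(.5768,-.1299,.0066)),("bay",(.581,-.1268,.0062))]]
pts=[(q,X) for q,X in pts if np.linalg.norm(X-([.5396,-.1306,0]+R.from_euler('z',.065).apply(obs[q])))<.015]
def f(v): return np.ravel([R.from_euler('z',v[2]).apply(obs[q])+[v[0],v[1],0]-X for q,X in pts])
b=least_squares(f,[.54,-.13,.06],loss="soft_l1",f_scale=.003); print("box",np.round(b.x,4),len(pts),np.round(f(b.x).reshape(-1,3).std(0)*1000,1))
for tx,tz,th in((-.055,.15,20),(-.055,.09,15)): 
    print(lidtool(b.x,tx,tz,th)[0]); rel(*lidtool(b.x,tx,tz,th))
E
```

```text
16.25 0.011657767271870362 [0.4765952  0.15853182 0.256582  ] [ 0.37064236 -0.26760003 -2.88847927] pred lid [0.52181718 0.1512472  0.19760822] tongue [0.44592533 0.16407094 0.15292065] flange [0.59414061 0.13907463 0.22862676]
scene lid [0.5215 0.1452 0.196 ] 0.88
scene lid_tongue [0.4452 0.1621 0.1459] 0.83
scene lid_flange [0.5915 0.1362 0.2256] 0.71
scene lid_grip [0.5032 0.151  0.2125] 0.67
scene box [ 0.5384 -0.131   0.0029]
scene keeper [ 0.4486 -0.1335  0.0792]
scene bay [ 0.5357  0.1454 -0.0034]
scene bail_hinge [ 0.6402 -0.1241  0.0993]
side lid [ 0.5858 -0.1269  0.0034] 0.36
side lid_tongue [0.4423 0.1626 0.145 ] 0.9
side lid_flange [0.5959 0.1389 0.2217] 0.83
side lid_grip [0.5009 0.152  0.2085] 0.97
side box [ 0.5383 -0.1343  0.0007]
side keeper [ 0.4453 -0.1368  0.0764]
side bay [ 0.5826 -0.1285  0.0029]
side seal [ 0.6311 -0.1261  0.0856]
side bail_hinge [ 0.5379 -0.1328  0.0018]
wrist lid [0.5202 0.1463 0.1937] 0.9
wrist lid_tongue [0.4448 0.1647 0.1476] 0.64
wrist lid_flange [0.5938 0.1323 0.2232] 0.93
box [ 0.5393 -0.1308  0.065 ] 23 [2.5 1.9 2.2]
[ 0.53324917 -0.13117779  0.24655685]
xyz mm [-275.9   87.    57.8] rotvec deg [  9.83   5.48 -12.01]
[ 0.54146107 -0.1306429   0.18192522]
xyz mm [-274.2   61.8  117.9] rotvec deg [ 14.81   4.96 -12.26]
```

```bash
sed -i 's/^OFF=.*/OFF=np.array([-.010,.0025,.077])/' h.py; python3 - <<'E'
from h import *
b=[.5393,-.1308,.065]
for tx,tz,th in((-.070,.14,22),(-.070,.10,22)): 
    print(lidtool(b,tx,tz,th)[0]); rel(*lidtool(b,tx,tz,th))
E
```

```text
[ 0.51359449 -0.12996792  0.24098708]
xyz mm [-278.    67.2   52.9] rotvec deg [  7.84   5.69 -11.91]
[ 0.51359449 -0.12996792  0.20098708]
xyz mm [-278.    47.3   87.6] rotvec deg [  7.84   5.69 -11.91]
```

Emit:
arm_command(
  series=[
    {"x":-30,"y":10,"z":0,"rx":0,"ry":0,"rz":0},
    {"x":-65,"y":20,"z":5,"rx":1.5,"ry":1,"rz":-2},
    {"x":-105,"y":30,"z":10,"rx":3,"ry":2,"rz":-4},
    {"x":-145,"y":40,"z":15,"rx":4,"ry":3,"rz":-6},
    {"x":-185,"y":50,"z":25,"rx":5,"ry":4,"rz":-8},
    {"x":-225,"y":60,"z":35,"rx":6.5,"ry":5,"rz":-10},
    {"x":-255,"y":67,"z":45,"rx":7.8,"ry":5.7,"rz":-11.9},
    {"x":-278,"y":67,"z":53,"rx":7.8,"ry":5.7,"rz":-11.9},
    {"x":-278,"y":67,"z":53,"rx":7.8,"ry":5.7,"rz":-11.9},
    {"x":-278,"y":57,"z":70,"rx":7.8,"ry":5.7,"rz":-11.9},
    {"x":-278,"y":47,"z":88,"rx":7.8,"ry":5.7,"rz":-11.9},
    {"x":-278,"y":47,"z":88,"rx":7.8,"ry":5.7,"rz":-11.9},
    {"x":-278,"y":47,"z":88,"rx":7.8,"ry":5.7,"rz":-11.9},
  ],
)

```text
time: 19.05
tool_pos: [0.5136, -0.1295, 0.2008]
tool_rot: [2.757, -0.0, 1.636]
contact_force: [0.2, 0.1, -2.5]
opening: 0.0113
grip_force: 50.0
```

```bash
python3 - <<'E'
from h import *
b=[.5393,-.1308,.065]
lidnow(b)
p=look(["lid_tongue","keeper"],"side",n=2)
cv2.imwrite("pics/s2.png",cv2.resize(p["pixels"][120:260,260:420],None,fx=4,fy=4,interpolation=cv2.INTER_CUBIC))
print(proj(p,[[.4484,-.1367,.08]])-[260,120])
look(["lid_tongue","keeper","lid_flange"],"wrist",n=2)
E
```

```text
lid in box mm: origin [ 12.6   0.5 133.2] tongue [-69.9   0.5  99.8] flange [ 89.6   0.6 153.5] ZYX [ 0.    -0.384  0.   ] F [ 0.2  0.1 -2.5] t 19.05
side lid_tongue [ 0.5548 -0.1341  0.1342] 0.68
side lid_tongue [ 0.6402 -0.1223  0.1013] 0.64
side keeper [ 0.4452 -0.1369  0.0764] 0.56
[[111.02536095  75.02926498]]
wrist lid_tongue [ 0.4695 -0.1335  0.1019] 0.57
wrist keeper [ 0.4505 -0.1379  0.0748] 0.88
wrist keeper [ 0.4695 -0.133   0.0975] 0.65
wrist lid_flange [ 0.6297 -0.1247  0.1554] 0.88
```

View pics/s2.png

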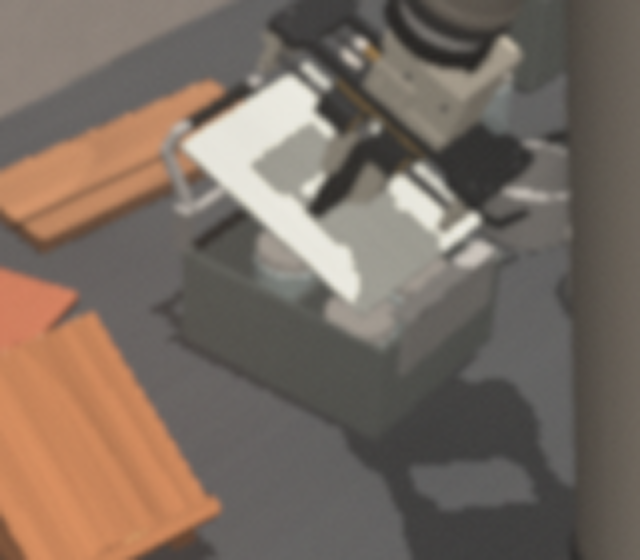

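The crop shows the lid tilted over the box, its low edge at about (360,300) just inside the keeper at (440,285), and the bail clear at (190,170). Next I lower the edge to slot height and feed it in.

Emit:
arm_command(
  series=[
    {"x":0,"y":-3.5,"z":8,"rx":0,"ry":0,"rz":0},
    {"x":0,"y":-6.5,"z":16,"rx":0,"ry":0,"rz":0},
    {"x":0,"y":-6.5,"z":16,"rx":0,"ry":0,"rz":0},
    {"x":0,"y":-11,"z":14.3,"rx":0,"ry":0,"rz":0},
    {"x":0,"y":-15.5,"z":12.5,"rx":0,"ry":0,"rz":0},
    {"x":0,"y":-20,"z":10.5,"rx":0,"ry":0,"rz":0},
    {"x":0,"y":-22,"z":10,"rx":0,"ry":0,"rz":0},
    {"x":0,"y":-22,"z":10,"rx":0,"ry":0,"rz":0},
  ],
)

```text
time: 20.2
tool_pos: [0.4966, -0.1311, 0.1832]
tool_rot: [2.757, -0.0, 1.635]
contact_force: [0.1, 0.0, -3.6]
opening: 0.0117
grip_force: 50.0
```

```bash
python3 - <<'E'
from h import *
lidnow([.5393,-.1308,.065])
E
```

```text
lid in box mm: origin [ -4.4  -0.  115.6] tongue [-86.9   0.   82.2] flange [ 7.26e+01 -1.00e-01  1.36e+02] ZYX [-0.    -0.385  0.   ] F [ 0.1  0.  -3.6] t 20.2
```

Emit:
arm_command(
  series=[
    {"x":0,"y":-1,"z":-0.4,"rx":0,"ry":0,"rz":0},
    {"x":0,"y":-2,"z":-0.8,"rx":0,"ry":0,"rz":0},
    {"x":0,"y":-3,"z":-1.2,"rx":0,"ry":0,"rz":0},
    {"x":0,"y":-3,"z":-1.2,"rx":0,"ry":0,"rz":0},
  ],
)

```text
time: 20.6
tool_pos: [0.4946, -0.1313, 0.1835]
tool_rot: [2.755, 0.0, 1.635]
contact_force: [5.6, 1.4, -4.3]
opening: 0.0113
grip_force: 50.0
```

Emit:
arm_command(
  series=[
    {"x":0,"y":-1,"z":-0.4,"rx":0,"ry":0,"rz":0},
    {"x":0,"y":-2,"z":-0.8,"rx":0,"ry":0,"rz":0},
    {"x":0,"y":-2,"z":-0.8,"rx":0,"ry":0,"rz":0},
  ],
)

```text
time: 20.9
tool_pos: [0.4939, -0.1316, 0.1842]
tool_rot: [2.751, 0.001, 1.634]
contact_force: [12.9, 5.1, -7.3]
opening: 0.0114
grip_force: 50.0
```

```bash
python3 - <<'E'
from h import *
b=[.5393,-.1308,.065]
lidnow(b)
for tx,tz,th in((-.0878,.0825,19),(-.0878,.0822,15),(-.0878,.082,11),(-.0878,.0817,7),(-.0878,.0815,4),(-.0878,.081,1.5)): rel(*lidtool(b,tx,tz,th))
E
```

```text
lid in box mm: origin [ -6.8  -0.4 116.8] tongue [-89.1  -0.4  83. ] flange [ 70.   -0.5 137.6] ZYX [-0.001 -0.39  -0.001] F [12.9  5.1 -7.3] t 20.9
xyz mm [0.3 5.4 5.7] rotvec deg [ 3.35  0.09 -0.05]
xyz mm [ 0.3 10.2 12. ] rotvec deg [ 7.35  0.09 -0.05]
xyz mm [ 0.4 14.5 18.5] rotvec deg [11.35  0.09 -0.06]
xyz mm [ 0.4 18.3 25.4] rotvec deg [15.35  0.09 -0.06]
xyz mm [ 0.4 20.9 30.7] rotvec deg [18.35  0.09 -0.06]
xyz mm [ 0.4 22.7 35.5] rotvec deg [20.85  0.08 -0.06]
```

Emit:
arm_command(
  series=[
    {"x":0,"y":3.5,"z":1,"rx":0,"ry":0,"rz":0},
    {"x":0,"y":8.5,"z":6,"rx":3,"ry":0,"rz":0},
    {"x":0,"y":13.5,"z":12.5,"rx":7,"ry":0,"rz":0},
    {"x":0,"y":17.8,"z":19,"rx":11,"ry":0,"rz":0},
    {"x":0,"y":21.6,"z":26,"rx":15,"ry":0,"rz":0},
    {"x":0,"y":21.6,"z":26,"rx":15,"ry":0,"rz":0},
    {"x":0,"y":21.6,"z":26,"rx":15,"ry":0,"rz":0},
  ],
)

```text
time: 21.6
tool_pos: [0.5211, -0.1291, 0.1665]
tool_rot: [3.018, -0.001, 1.636]
contact_force: [-0.4, -0.1, -3.4]
opening: 0.0119
grip_force: 50.0
```

```bash
python3 - <<'E'
from h import *
b=[.5393,-.1308,.065]
lidnow(b)
for tx,tz,th in((-.0878,.0815,4),(-.0878,.081,1.5)): rel(*lidtool(b,tx,tz,th))
p=look(["lid_flange","lid","keeper","lid_tongue"],"side",n=1)
cv2.imwrite("pics/s3.png",cv2.resize(p["pixels"][120:260,260:420],None,fx=4,fy=4,interpolation=cv2.INTER_CUBIC))
E
```

```text
lid in box mm: origin [ 1.3  0.4 91.3] tongue [-87.    0.4  80.4] flange [80.9  0.5 91.1] ZYX [ 0.001 -0.123  0.001] F [-0.4 -0.1 -3.4] t 21.6
xyz mm [-0.3  3.4  3.1] rotvec deg [ 3.07 -0.05  0.03]
xyz mm [-0.4  6.4  7.3] rotvec deg [ 5.57 -0.05  0.03]
side lid_flange [ 0.6193 -0.121   0.0924] 0.76
side lid [ 0.542  -0.1345  0.095 ] 0.94
side keeper [ 0.4479 -0.1369  0.0749] 0.69
side lid_tongue [ 0.4528 -0.1345  0.0797] 0.8
```

View pics/s3.png

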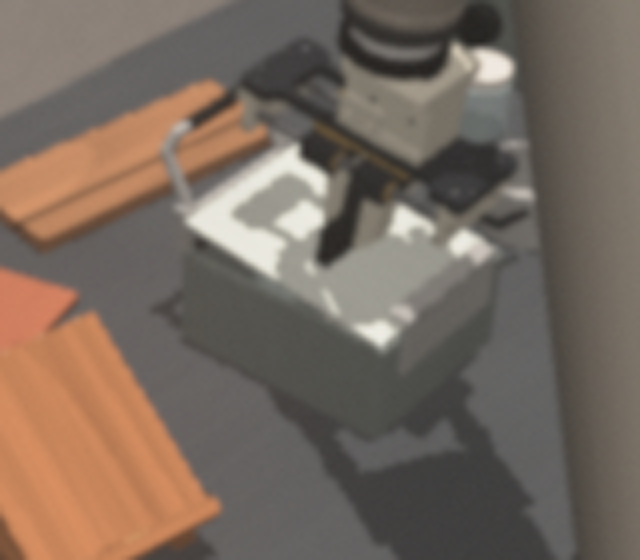

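The crop shows the lid's near edge under the keeper at (440,290), the far edge slightly raised at (195,225), and the bail still open at (175,150). Next I swing the lid down.

Emit:
arm_command(
  series=[
    {"x":0,"y":1.5,"z":1.5,"rx":1.5,"ry":0,"rz":0},
    {"x":0,"y":3,"z":3.2,"rx":3,"ry":0,"rz":0},
    {"x":0,"y":4.5,"z":5.2,"rx":4.3,"ry":0,"rz":0},
    {"x":0,"y":6,"z":7.4,"rx":5.6,"ry":0,"rz":0},
    {"x":0,"y":6.2,"z":8,"rx":6,"ry":0,"rz":0},
    {"x":0,"y":6.2,"z":8,"rx":6,"ry":0,"rz":0},
  ],
)

```text
time: 22.45
tool_pos: [0.5285, -0.1289, 0.1595]
tool_rot: [3.124, -0.0, 1.636]
contact_force: [-0.4, 0.2, -3.0]
opening: 0.0116
grip_force: 50.0
```

```bash
python3 - <<'E'
from h import *
lidnow([.5393,-.1308,.065])
E
```

```text
lid in box mm: origin [ 0.7  0.2 82.7] tongue [-88.3   0.1  81.1] flange [79.9  0.2 74.1] ZYX [ 0.    -0.018  0.   ] F [-0.4  0.2 -3. ] t 22.45
```

Emit:
arm_command(
  series=[
    {"x":0,"y":0,"z":1,"rx":0.3,"ry":0,"rz":0},
    {"x":0,"y":0,"z":2,"rx":0.5,"ry":0,"rz":0},
    {"x":0,"y":0,"z":2,"rx":0.5,"ry":0,"rz":0},
  ],
)

```text
time: 22.75
tool_pos: [0.5284, -0.129, 0.1578]
tool_rot: [3.132, -0.0, 1.636]
contact_force: [-0.9, 0.2, -1.7]
opening: 0.0117
grip_force: 50.0
```

Emit:
arm_command(
  series=[
    {"x":0,"y":0,"z":0.8,"rx":0,"ry":0,"rz":0},
    {"x":0,"y":0,"z":1.5,"rx":0,"ry":0,"rz":0},
    {"x":0,"y":0,"z":1.5,"rx":0,"ry":0,"rz":0},
  ],
)

```text
time: 23.05
tool_pos: [0.5284, -0.129, 0.1567]
tool_rot: [3.132, 0.0, 1.636]
contact_force: [-1.8, 0.5, 2.0]
opening: 0.0117
grip_force: 50.0
```

Emit:
arm_command(
  series=[
    {"x":0,"y":0,"z":0,"rx":0,"ry":0,"rz":0},
    {"x":0,"y":0,"z":0,"rx":0,"ry":0,"rz":0},
    {"x":0,"y":0,"z":0,"rx":0,"ry":0,"rz":0},
    {"x":0,"y":0,"z":-15,"rx":0,"ry":0,"rz":0},
    {"x":0,"y":0,"z":-40,"rx":0,"ry":0,"rz":0},
    {"x":0,"y":-20,"z":-80,"rx":0,"ry":0,"rz":0},
    {"x":0,"y":-50,"z":-120,"rx":0,"ry":0,"rz":0},
    {"x":0,"y":-70,"z":-150,"rx":0,"ry":0,"rz":0},
    {"x":0,"y":-70,"z":-150,"rx":0,"ry":0,"rz":0},
  ],
  hand=50,
)

```text
time: 23.95
tool_pos: [0.4568, -0.1342, 0.3099]
tool_rot: [3.126, 0.004, 1.635]
contact_force: [0.4, -0.8, 0.4]
opening: 0.05
grip_force: 0.0
```

```bash
python3 - <<'E'
from h import *
t,r,s=pose();print(t,s["time"],s["qpos"])
p=look(["lid","lid_tongue","lid_flange","lid_grip","keeper","bail_hinge","bail_bar"],"wrist",n=1)
cv2.imwrite("pics/w3.png",p["pixels"])
p=look(["lid","lid_tongue","lid_flange","lid_grip","keeper","bail_hinge","bail_bar"],"side",n=1)
p=look(["bail_hinge","bail_bar"],"scene",n=1)
E
```

```text
[ 0.45678725 -0.13419578  0.3099198 ] 23.95 [-0.44934246  0.22991695  1.63147109  0.00474089  1.26432633 -0.51484087]
wrist lid [ 0.5382 -0.1324  0.0815] 0.75
wrist lid_tongue [ 0.4501 -0.1354  0.0744] 0.74
wrist lid_flange [ 0.6186 -0.1274  0.0717] 0.81
wrist lid_grip [ 0.5268 -0.1332  0.1102] 0.98
wrist keeper [ 0.4487 -0.1355  0.0749] 0.93
wrist bail_hinge [ 0.639  -0.1239  0.0943] 0.57
wrist bail_bar [ 0.6562 -0.1255  0.1532] 0.58
side lid [ 0.5403 -0.135   0.0819] 0.79
side lid_tongue [ 0.4496 -0.1346  0.0778] 0.71
side lid_flange [ 0.6177 -0.1204  0.0729] 0.8
side lid_grip [ 0.5263 -0.1329  0.1063] 0.61
side keeper [ 0.4477 -0.1373  0.0788] 0.65
side bail_hinge [ 0.6426 -0.1219  0.0994] 0.67
side bail_bar [ 0.6562 -0.1229  0.1544] 0.48
scene bail_hinge [ 0.6418 -0.1241  0.0992] 0.88
scene bail_bar [ 0.6616 -0.1249  0.1536] 0.48
```

View pics/w3.png

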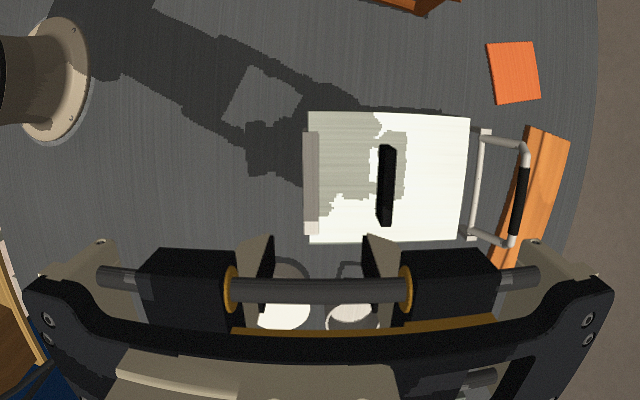

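The wrist view shows the lid flat and seated under the keeper at (311,183), the handle at (386,185), and the bail still open behind at (520,190). Detections put the lid origin within about 2 mm of the box's middle.

```bash
python3 - <<'E'
import cell; print(getattr(cell,"finger_overhang",None))
from h import *
a=.065; tool=R.from_euler('xyz',[np.pi,0,np.pi/2+a])
for z in(.28,.2005): rel([.6583,-.1245,z],tool)
E
```

```text
0.0655
xyz mm [ -4.  201.   27.5] rotvec deg [ 0.54 -0.   -0.  ]
xyz mm [ -4.  200.3 107. ] rotvec deg [ 0.54 -0.   -0.  ]
```

Emit:
arm_command(
  series=[
    {"x":-1,"y":45,"z":5,"rx":0,"ry":0,"rz":0},
    {"x":-2,"y":90,"z":10,"rx":0,"ry":0,"rz":0},
    {"x":-3,"y":135,"z":20,"rx":0,"ry":0,"rz":0},
    {"x":-4,"y":175,"z":27,"rx":0.3,"ry":0,"rz":0},
    {"x":-4,"y":200,"z":27,"rx":0.5,"ry":0,"rz":0},
    {"x":-4,"y":200,"z":27,"rx":0.5,"ry":0,"rz":0},
    {"x":-4,"y":200,"z":55,"rx":0.5,"ry":0,"rz":0},
    {"x":-4,"y":200,"z":80,"rx":0.5,"ry":0,"rz":0},
    {"x":-4,"y":200,"z":100,"rx":0.5,"ry":0,"rz":0},
    {"x":-4,"y":200,"z":102,"rx":0.5,"ry":0,"rz":0},
    {"x":-4,"y":200,"z":102,"rx":0.5,"ry":0,"rz":0},
  ],
)

```text
time: 26.0
tool_pos: [0.6575, -0.1247, 0.2059]
tool_rot: [3.141, -0.0, 1.635]
contact_force: [0.6, -1.9, 0.7]
opening: 0.0501
grip_force: 0.0
```

Emit:
arm_command(
  series=[
    {"x":0,"y":0,"z":0,"rx":0,"ry":0,"rz":0},
    {"x":0,"y":0,"z":0,"rx":0,"ry":0,"rz":0},
    {"x":0,"y":0,"z":0,"rx":0,"ry":0,"rz":0},
    {"x":0,"y":0,"z":0,"rx":0,"ry":0,"rz":0},
    {"x":0,"y":0,"z":0,"rx":0,"ry":0,"rz":0},
    {"x":0,"y":0,"z":0,"rx":0,"ry":0,"rz":0},
  ],
  hand=0,
  squeeze=40,
)

```text
time: 26.6
tool_pos: [0.6591, -0.1245, 0.206]
tool_rot: [3.137, 0.0, 1.636]
contact_force: [4.9, 0.5, -0.6]
opening: 0.0107
grip_force: 40.0
```

Emit:
arm_command(
  series=[
    {"x":0,"y":-9.8,"z":-2.5,"rx":0,"ry":0,"rz":0},
    {"x":0,"y":-20,"z":-3.4,"rx":0,"ry":0,"rz":0},
    {"x":0,"y":-29.7,"z":-2.6,"rx":0,"ry":0,"rz":0},
    {"x":0,"y":-39,"z":-0.3,"rx":0,"ry":0,"rz":0},
    {"x":0,"y":-39,"z":-0.3,"rx":0,"ry":0,"rz":0},
  ],
)

```text
time: 27.1
tool_pos: [0.6201, -0.1271, 0.2063]
tool_rot: [3.136, 0.001, 1.636]
contact_force: [6.3, 0.1, -2.2]
opening: 0.011
grip_force: 40.0
```

Following the arc well. Continuing.

Emit:
arm_command(
  series=[
    {"x":0,"y":-8.5,"z":3.5,"rx":0,"ry":0,"rz":0},
    {"x":0,"y":-16.3,"z":8.2,"rx":0,"ry":0,"rz":0},
    {"x":0,"y":-22.4,"z":13.2,"rx":0,"ry":0,"rz":0},
    {"x":0,"y":-27.4,"z":18.5,"rx":0,"ry":0,"rz":0},
    {"x":0,"y":-31.1,"z":23.3,"rx":0,"ry":0,"rz":0},
    {"x":0,"y":-34.3,"z":28.5,"rx":0,"ry":0,"rz":0},
    {"x":0,"y":-38,"z":36.8,"rx":0,"ry":0,"rz":0},
    {"x":0,"y":-39.8,"z":42.6,"rx":0,"ry":0,"rz":0},
    {"x":0,"y":-39.8,"z":42.6,"rx":0,"ry":0,"rz":0},
  ],
)

```text
time: 28.0
tool_pos: [0.5807, -0.1298, 0.1642]
tool_rot: [3.137, 0.001, 1.636]
contact_force: [5.1, 0.0, 1.8]
opening: 0.0109
grip_force: 40.0
```

Emit:
arm_command(
  series=[
    {"x":0,"y":0,"z":0,"rx":0,"ry":0,"rz":0},
    {"x":0,"y":0,"z":0,"rx":0,"ry":0,"rz":0},
    {"x":0,"y":0,"z":0,"rx":0,"ry":0,"rz":0},
    {"x":0,"y":0,"z":-20,"rx":0,"ry":0,"rz":0},
    {"x":0,"y":0,"z":-45,"rx":0,"ry":0,"rz":0},
    {"x":0,"y":0,"z":-45,"rx":0,"ry":0,"rz":0},
  ],
  hand=30,
)

```text
time: 28.6
tool_pos: [0.5804, -0.1301, 0.2111]
tool_rot: [3.136, 0.002, 1.636]
contact_force: [0.3, -0.2, -1.2]
opening: 0.0296
grip_force: 0.0
```

Emit:
arm_command(
  series=[
    {"x":0,"y":0,"z":0,"rx":0,"ry":0,"rz":0},
    {"x":0,"y":0,"z":0,"rx":0,"ry":0,"rz":0},
    {"x":0,"y":0,"z":0,"rx":0,"ry":0,"rz":0},
    {"x":0,"y":0,"z":0,"rx":0,"ry":0,"rz":0},
  ],
  hand=0,
)

```text
time: 29.0
tool_pos: [0.579, -0.1296, 0.2073]
tool_rot: [-3.141, -0.001, 1.636]
contact_force: [-0.4, -0.1, -0.1]
opening: 0.0031
grip_force: 0.0
```

```bash
python3 - <<'E'
from h import *
for c in("side","wrist","scene"): p=look(["bail_bar","lid","bail_hinge"],c,n=1)
t,r,s=pose(); print(t,s["time"],s["opening"])
E
```

```text
side bail_bar [ 0.5779 -0.1298  0.112 ] 0.64
side lid [ 0.5382 -0.1341  0.0816] 0.71
side bail_hinge [ 0.641  -0.1241  0.0997] 0.48
wrist bail_bar [ 0.5813 -0.1331  0.1116] 0.77
wrist lid [ 0.5403 -0.1301  0.0831] 0.8
wrist bail_hinge [ 0.6387 -0.1253  0.0975] 0.83
scene lid [ 0.6422 -0.1272  0.1025] 0.69
scene bail_hinge [ 0.6425 -0.1233  0.1011] 0.48
[ 0.57932488 -0.12966083  0.20815715] 29.6 0.0007722409916688831
```

Emit:
arm_command(
  series=[
    {"x":0,"y":0.5,"z":20,"rx":0,"ry":0,"rz":0},
    {"x":0,"y":0.5,"z":28,"rx":0,"ry":0,"rz":0},
    {"x":0,"y":0.5,"z":34,"rx":0,"ry":0,"rz":0},
    {"x":0,"y":0.5,"z":39,"rx":0,"ry":0,"rz":0},
    {"x":0,"y":0,"z":43,"rx":0,"ry":0,"rz":0},
    {"x":0,"y":0,"z":43,"rx":0,"ry":0,"rz":0},
  ],
)

```text
time: 30.2
tool_pos: [0.58, -0.1298, 0.1661]
tool_rot: [3.139, 0.001, 1.636]
contact_force: [0.6, 0.1, 4.1]
opening: 0.0003
grip_force: 1.8
```

Emit:
arm_command(
  series=[
    {"x":0,"y":0,"z":1.5,"rx":0,"ry":0,"rz":0},
    {"x":0,"y":0,"z":3,"rx":0,"ry":0,"rz":0},
    {"x":0,"y":0,"z":4,"rx":0,"ry":0,"rz":0},
    {"x":0,"y":0,"z":4,"rx":0,"ry":0,"rz":0},
  ],
)

```text
time: 30.6
tool_pos: [0.5802, -0.1298, 0.1632]
tool_rot: [3.138, 0.001, 1.636]
contact_force: [-0.6, 1.2, 11.1]
opening: 0.0006
grip_force: 5.3
```

Emit:
arm_command(
  series=[
    {"x":0,"y":0,"z":1,"rx":0,"ry":0,"rz":0},
    {"x":0,"y":0,"z":2,"rx":0,"ry":0,"rz":0},
    {"x":0,"y":0,"z":3,"rx":0,"ry":0,"rz":0},
    {"x":0,"y":0,"z":3,"rx":0,"ry":0,"rz":0},
  ],
)

```text
time: 31.0
tool_pos: [0.5805, -0.1298, 0.1623]
tool_rot: [3.136, 0.002, 1.636]
contact_force: [-4.7, 2.3, 22.7]
opening: 0.0002
grip_force: 12.0
```

Emit:
arm_command(
  series=[
    {"x":0,"y":0,"z":1,"rx":0,"ry":0,"rz":0},
    {"x":0,"y":0,"z":2,"rx":0,"ry":0,"rz":0},
    {"x":0,"y":0,"z":2,"rx":0,"ry":0,"rz":0},
    {"x":0,"y":0,"z":2,"rx":0,"ry":0,"rz":0},
  ],
)

```text
time: 31.4
tool_pos: [0.5806, -0.1298, 0.162]
tool_rot: [3.135, 0.002, 1.636]
contact_force: [-9.1, 3.3, 36.1]
opening: 0.0002
grip_force: 17.7
```

Emit:
arm_command(
  series=[
    {"x":0,"y":0,"z":-8,"rx":0,"ry":0,"rz":0},
    {"x":0,"y":0,"z":-40,"rx":0,"ry":0,"rz":0},
    {"x":0,"y":-40,"z":-90,"rx":0,"ry":0,"rz":0},
    {"x":0,"y":-80,"z":-130,"rx":0,"ry":0,"rz":0},
    {"x":0,"y":-110,"z":-150,"rx":0,"ry":0,"rz":0},
    {"x":0,"y":-110,"z":-150,"rx":0,"ry":0,"rz":0},
    {"x":0,"y":-110,"z":-150,"rx":0,"ry":0,"rz":0},
  ],
)

```text
time: 32.1
tool_pos: [0.4692, -0.137, 0.3072]
tool_rot: [3.139, 0.001, 1.635]
contact_force: [-0.1, -0.2, -0.4]
opening: 0.0002
grip_force: 0.0
```

```bash
python3 - <<'E'
from h import *
for c in("side","wrist"):
    for _ in range(2): p=look(["bail_bar","lid","lid_flange"],c,n=1)
cv2.imwrite("pics/w4.png",p["pixels"]); print(observe()["time"])
E
```

```text
side bail_bar [ 0.6385 -0.1247  0.0995] 0.71
side lid [ 0.5391 -0.1332  0.0828] 0.92
side lid_flange [ 0.6154 -0.1229  0.0709] 0.56
side bail_bar [ 0.5767 -0.1309  0.0893] 0.62
side lid [ 0.5411 -0.1286  0.0818] 0.57
side lid_flange [ 0.6158 -0.1215  0.0698] 0.68
wrist bail_bar [ 0.5788 -0.1326  0.0903] 0.88
wrist lid [ 0.5416 -0.1282  0.0778] 0.7
wrist lid_flange [ 0.6192 -0.1283  0.0669] 0.81
wrist bail_bar [ 0.5774 -0.1333  0.0923] 0.84
wrist lid [ 0.5384 -0.1305  0.0796] 0.64
wrist lid_flange [ 0.6189 -0.1246  0.0698] 0.74
32.9
```

View pics/w4.png

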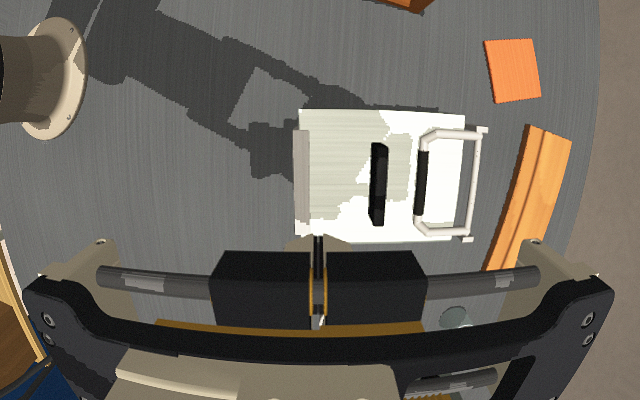

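The wrist view shows the bail bar down on the lid at (421,183), the lid seated under the keeper at (301,183), and the gripper clear. The bar measures about 0.091 m high, which is the closed position. Handing in.

```bash
python3 -c "
from cell import *
print(hand_in())"
```

```text
the job is handed in; nothing more can be done
None
```

The job is handed in at about 33 s of the 72 s limit: the jar stands in the far bay, the lid is hooked under the keeper and closed, and the bail was pressed down to 36 N and stayed down; `hand_in` returned no verdict.

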